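Pack the lopsided shelf arm

TASK

Pick up the long shelf arm, the one with the heavy block on its end, gripping its bar near the balance point so that it hangs level: lift it a hand's breadth and hold it level for a second (lift a little first and set it down and shift the grip if one end drags down). Then lay it flat in the cardboard tray without dropping it, bar between the two filler blocks and heavy block at the open end, and let go. Leave the plain bar and the short arm where they are.

Things in the scene. Friction and masses are not known exactly. Their poses are not given: they have to be found in the camera images.
- bracket_balance (a point): Long shelf arm, aluminium, 0.55 kg, lying flat: bar 240 mm long, 16 wide, 36 high, with a heavy block 40 long, 60 wide, 50 high on its +x end (undersides flush). Point: usual balance point, on the bar's centre line, half-way up (18 mm above underside), 57 mm from the block's near face, 183 from the free end; the true one is within 15 mm along the bar. x along the bar to the block, z up.
- tray: Fixed cardboard tray, 350 (x) by 150 mm, walls 25 high, 5 thick, floor 5. Origin: centre of underside. At its -x end two cork fillers, 18 mm above the floor, on the long walls leave a channel 50 mm wide on the centre line, x -170 to -80 mm, for the arm's free end; the +x rest is open for the block. The arm's balance point belongs about x +50 mm, y 0, its x along the tray's x.
- plain_bar_center (a point): A bystander: a plain aluminium bar 280 mm long, 16 mm wide, 36 mm high without any block; centre of the bar, x along it. Not to be moved.
- short_bracket_center (a point): A bystander, not to be moved: short shelf arm with the same 40 x 60 x 50 mm block on the +x end of a bar only 120 mm long (16 mm wide, 36 mm high). Point on the bar's centre line half-way up, 35 mm from the block's near face, x towards the block.

How it is judged:
By the outcome, as a careful person would: the job done as asked, in the order asked, and still so for the second after the job is handed in, with the robot touching nothing.
It also fails if it takes over 40 s, if anything falls off the work surface, if the arm or the gripper's body presses on something with over 40 N, if the wrist force passes 120 N, or if a joint passes its speed limit or range.

ROBOT

A 6-joint arm with a two-finger parallel gripper is mounted at the origin on the work surface. World frame = base frame: x ahead of the robot, y to its left, z up, the work surface at z = 0. Lengths are in m, angles in rad, forces in N, time in s.
With the tool pointing down it reaches from about 0.35 to 0.8 m from the base axis. Payload 7.3 kg.
Tool frame: the origin (TCP) lies on the mounting face of the last link; the fingertips stand 173 mm ahead of it and the grasp point (between the pads) lies 155 mm ahead of it (bot.pinch_z is the distance from the TCP to the grasp point, in m); z points along the fingers, y is the line along which they close (so a half turn about z gives the same grasp; the last joint's range is limited). The gripper opens to 85 mm and grips with 20 to 120 N. Pads are 22 mm wide; open, the fingers measure 114 mm over their backs; the gripper's body (76 mm by 85 mm) begins 54 mm behind the grasp point. The pads swing forward as they close: fully open they stand 13 mm farther back than shut.
Start: joints at [0.97, 0.342, 1.524, -0, 1.275, -0.146], TCP at [0.231, 0.472, 0.405] pointing down, gripper open.
Joint ranges: [-2.53, 2.53], [-0.77, 2.02], [0.04, 2.7], [-1, 4.14], [0.28, 2.66], [-3.11, 3.11]. Speed limits (rad/s): [2.57, 2.57, 3.14, 3.14, 3.14, 3.14].

INTERFACE

Orientations are given as [roll, pitch, yaw] about the fixed x, y, z axes, in that order (R = Rz(yaw) Ry(pitch) Rx(roll)).
In Python, from workcell import status, eyes, job_done, bot gives the robot as it stands.
- The arm moves only by the tool step_arm, never from a script. Its argument "increments" is a list of rows, each a list of 7 numbers: the opening, from 0 (shut) to 1 (fully open), then the shift along the tool's x, y, z in m, then the turn, a rotation vector about the tool's x, y, z in degrees. A call has exactly 8 rows; each row shifts and turns the commanded pose from where the row before left it, along the tool's axes as they then stand; what a row does not reach is not made up. A row lasts 1/10 s, in which the tool goes at most 50 mm and 8.59 degrees, less where a joint would pass 70% of its speed; a pose out of reach is approached as far as the arm can. A call is refused whole if a number of a shift passes 0.05 or a number of a turn 8.59, either way. A call with a gripper value outside its range is refused whole. The fingers move at their own pace and stop on an object; "force" is the grip in N (left out, the last holds). Time passes only in rows, so rows that do not move let the fingers close, or fill a call up. It gives the time, the measured TCP pose, the force, the opening and the grip force at its end, in the units of the state.
- status.get_state(): the state, without advancing time (a new reading comes with each control period).
- eyes.snapshot(name): name is "scene" or "top"; returns the picture (420x560x3 uint8, red, green, blue); there is no depth.
- eyes.camera_info(name): a dict with "fx", "fy", "cx", "cy" (pixels), "origin" and "rotation" of the camera in the world. Camera axes: x right, y up, looking along -z (the intrinsics and any distortion apply to the point x, -y, -z); pixel columns grow to the right and rows downward; lengths in m; the calibration is good to about 2 mm. A picture is of the moment at which its call begins. camera_info takes no time and is no camera call.
- job_done(): hands the job in; it is judged then, once.
The state is a dict: "t": time; "joints": joint angles; "dq": joint speeds; "joint_torque": joint torques, N m; "eef_pos": TCP position; "tool_rot": TCP orientation; "ft_force": force on the tool from outside, world axes, zero at the start; "torque": the same for the moment, N m; "opening": finger opening in m; "finger_force": force on a finger pad.
Only numpy, scipy, OpenCV 4.12 (cv2) and the standard library are available. Lean on these libraries where they do the work, as an engineer would, in place of code of your own. Each camera call takes 0.05 s, during which the arm holds its last target. There are 200 camera calls.

## Working session

There is one attempt and no reset: what is moved stays moved. The work goes in short steps, Python scripts to look and compute and a tool call to move; the robot and the scene stay as the last step left them, time stands still between calls to the robot, and variables do not carry over. Pictures are saved under pics/ and viewed, at most 10 in all, crops included, and the job is handed in when it is done.

Besides the shell and the picture viewer there is one more tool, called after "Call:" as name(argument=value, ...), one argument or row to a line, values as JSON. step_arm: Moves the arm, as the interface text tells. Its arguments: {"type":"object","properties":{"increments":{"type":"array","items":{"type":"array","items":{"type":"number"}}},"force":{"type":"number"}},"required":["increments"]}

```bash
ls; mkdir -p pics; python3 - <<'E'
from workcell import status,eyes,bot
import cv2,numpy as np
for n in("scene","top"):
    im=eyes.snapshot(n); cv2.imwrite(f"pics/{n}0.png",im[:,:,::-1])
    print(eyes.camera_info(n))
print(status.get_state())
E
```

```text
pics
{'fx': 440.7810237342227, 'fy': 440.7810237342227, 'cx': 276.89222004074315, 'cy': 211.5938226915323, 'origin': array([ 1.07617212, -0.24867163,  0.8629304 ]), 'rotation': array([ 0.60465692, -0.0144087 ,  1.16982143])}
{'fx': 428.4331394721708, 'fy': 428.4331394721708, 'cx': 276.4503749885698, 'cy': 209.89580605589558, 'origin': array([ 0.42672694, -0.03470058,  0.75261756]), 'rotation': array([ 1.52840858e-01, -1.18371705e-03, -1.54922237e+00])}
{'t': 0.1, 'joints': array([ 9.70018227e-01,  3.42659949e-01,  1.52488441e+00,  3.97629194e-05,
        1.27537732e+00, -1.46015006e-01]), 'dq': array([-0.00107787, -0.00287208, -0.00148727, -0.00086203, -0.00130452,
       -0.00126101]), 'joint_torque': array([ 1.56421429e-03, -4.34448230e+01, -2.46492165e+01, -1.38007408e-04,
        4.64675119e-03,  8.89971489e-06]), 'eef_pos': array([0.23052874, 0.47156356, 0.40410465]), 'tool_rot': array([-3.14028330e+00, -2.30989663e-04,  2.68681781e+00]), 'ft_force': array([-0.03907817, -0.8909074 ,  0.25911727]), 'torque': array([-0.06024041,  0.01358048,  0.00924555]), 'finger_force': 0.0, 'opening': 0.08543001374420979}
```

View pics/top0.png

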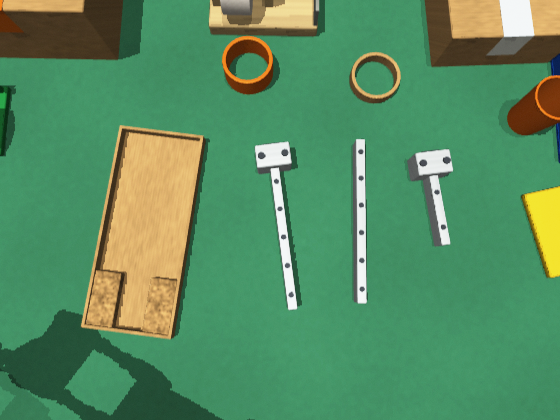

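View pics/scene0.png

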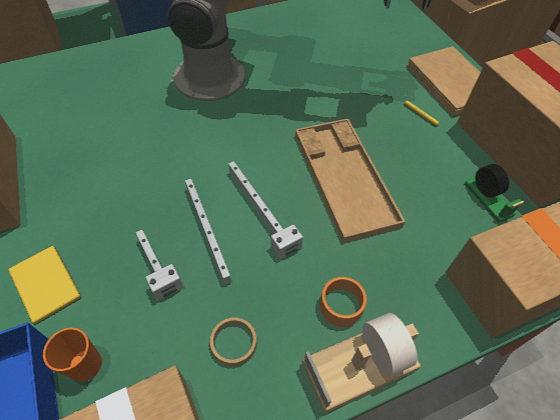

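The top view shows the long arm with its block at about (273,156) and its free end at (292,308). The tray corners are at about (121,127), (204,136), (171,337) and (82,326), with the fillers at the bottom. The plain bar is at x≈361 and the short arm at about (436,195). Both views agree.

```bash
cat > h.py <<'E'
import numpy as np
from scipy.spatial.transform import Rotation as R
from workcell import eyes
def cam(n):
    c=eyes.camera_info(n); return c,R.from_euler('xyz',c['rotation']).as_matrix()
def ray(n,p,z):
    c,M=cam(n); d=M@np.array([(p[0]-c['cx'])/c['fx'],-(p[1]-c['cy'])/c['fy'],-1])
    o=c['origin']; return o+d*(z-o[2])/d[2]
def proj(n,P):
    c,M=cam(n); q=(np.asarray(P)-c['origin'])@M
    return np.c_[c['cx']+c['fx']*q[:,0]/-q[:,2], c['cy']-c['fy']*q[:,1]/-q[:,2]]
E
python3 - <<'E'
from h import *
import cv2
im=cv2.imread('pics/top0.png')
cor=[(121,127),(204,136),(171,337),(82,326)]
T=np.array([ray('top',p,.025)[:2] for p in cor]); print(T.round(4))
print('tray sides',[np.linalg.norm(T[i]-T[i-1]).round(4) for i in range(4)],'c',T.mean(0).round(4))
# bar: white top pixels, rows 180..300 near line
hsv=cv2.cvtColor(im,cv2.COLOR_BGR2HSV); 
m=((hsv[:,:,1]<50)&(hsv[:,:,2]>190))
mid=[]
for r in range(185,300):
    xs=np.where(m[r,262:305])[0]+262
    if len(xs)>5: mid.append((xs.mean(),r))
L=np.array([ray('top',p,.036)[:2] for p in mid])
v=np.polyfit(L[:,0],L[:,1],1); print('bar yaw',np.degrees(np.arctan(v[0])),v)
ys,xs=np.where(m[140:320,250:305]); print('rows',ys.min()+140,ys.max()+140)
cv2.imwrite('pics/crop1.png',cv2.resize(np.hstack([im[125:325,80:215],im[125:325,240:320]]),None,fx=3,fy=3,interpolation=cv2.INTER_CUBIC))
# scene check
for p,z in(((293,308),.036),((273,156),.05)): print(ray('top',p,z), proj('scene',[ray('top',p,z)]))
E
```

```text
[[0.6813 0.2452]
 [0.6679 0.0975]
 [0.3238 0.1355]
 [0.3382 0.2832]]
tray sides [np.float64(0.3452), np.float64(0.1483), np.float64(0.3462), np.float64(0.1484)] c [0.5028 0.1904]
bar yaw 8.425348235748196 [ 0.14811924 -0.11814471]
rows 142 309
[ 0.37546402 -0.06371662  0.036     ] [[230.20346995 162.54434698]]
[ 0.62707615 -0.02536978  0.05      ] [[285.48167553 234.91852988]]
```

View pics/crop1.png

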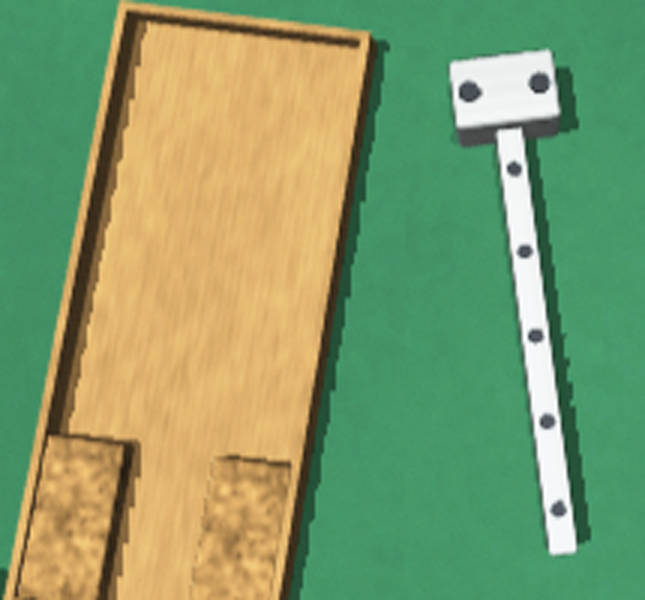

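The crop shows the free end's top edge at about (292.7,309), the block's top from row 144 to row 167, and the tray's corners clearly.

```bash
python3 - <<'E'
from h import *
fe=ray('top',(292.7,309.2),.036)[:2]; far=ray('top',(272,144),.05)[:2]; near=ray('top',(274,167.2),.05)[:2]
u=(far-fe)/np.linalg.norm(far-fe); print(fe,near,far,np.linalg.norm(far-fe),np.linalg.norm(near-fe),np.degrees(np.arctan2(u[1],u[0])))
mid=(fe+far)/2; B=mid+u*43; B=mid+u*.043; print('balance',B)  # balance 183 from free end of 280
yt=np.radians(-6.3);t=np.array([.5028,.1904])+.05*np.array([np.cos(yt),np.sin(yt)]);print('target',t)
from workcell import status
s=status.get_state(); M=R.from_euler('xyz',s['tool_rot']).as_matrix(); print(M.round(3))
for ang in (8.4,):
    # tool y perpendicular to bar => tool x along bar (+ or -)
    for sg in(0,180):
        print('yaw turn about world z', (ang+sg-np.degrees(np.arctan2(M[1,0],M[0,0])))%360)
print('tool delta xy', M.T@(np.r_[B,.3]-s['eef_pos']))
E
```

```text
[ 0.37353723 -0.06325656] [ 0.60764421 -0.0274985 ] [ 0.64807651 -0.0231909 ] 0.2774474220871618 0.23682211953273377 8.303005415751942
balance [ 0.55335616 -0.03701418]
target [0.55249805 0.18491328]
[[-0.898  0.439 -0.001]
 [ 0.439  0.898 -0.001]
 [ 0.    -0.001 -1.   ]]
yaw turn about world z 214.45667939297346
yaw turn about world z 34.456679392973456
tool delta xy [-0.51343714 -0.31494426  0.10439852]
```

Call:
step_arm(
  increments=[
    [1,-0.032,-0.0197,0,0,0,0],
    [1,-0.032,-0.0197,0,0,0,0],
    [1,-0.032,-0.0197,0,0,0,0],
    [1,-0.032,-0.0197,0,0,0,0],
    [1,-0.032,-0.0197,0,0,0,0],
    [1,-0.032,-0.0197,0,0,0,0],
    [1,-0.032,-0.0197,0,0,0,0],
    [1,-0.032,-0.0197,0,0,0,0],
  ],
)

```text
t: 0.9
eef_pos: [0.3918, 0.2162, 0.4045]
tool_rot: [-3.141, -0.0, 2.687]
ft_force: [0.2, -0.5, -0.4]
opening: 0.0855
finger_force: 0.0
```

Call:
step_arm(
  increments=[
    [1,-0.032,-0.0197,0,0,0,0],
    [1,-0.032,-0.0197,0,0,0,0],
    [1,-0.032,-0.0197,0,0,0,0],
    [1,-0.032,-0.0197,0,0,0,0],
    [1,-0.032,-0.0197,0,0,0,0],
    [1,-0.032,-0.0197,0,0,0,0],
    [1,-0.032,-0.0197,0,0,0,0],
    [1,-0.032,-0.0197,0,0,0,0],
  ],
)

```text
t: 1.7
eef_pos: [0.5527, -0.0379, 0.4043]
tool_rot: [-3.142, -0.001, 2.687]
ft_force: [0.8, 1.1, -0.1]
opening: 0.0856
finger_force: 0.0
```

Call:
step_arm(
  increments=[
    [1,0,0,0.02,0,0,-4.9],
    [1,0,0,0.025,0,0,-4.9],
    [1,0,0,0.025,0,0,-4.9],
    [1,0,0,0.025,0,0,-4.9],
    [1,0,0,0.025,0,0,-4.9],
    [1,0,0,0.02,0,0,-4.9],
    [1,0,0,0.01,0,0,-4.9],
    [1,0,0,0,0,0,0],
  ],
)

```text
t: 2.5
eef_pos: [0.5515, -0.0363, 0.2528]
tool_rot: [3.14, -0.004, -2.997]
ft_force: [0.5, 0.7, 0.1]
opening: 0.0853
finger_force: 0.0
```

```bash
cat > look.py <<'E'
import sys,cv2
from h import *
from workcell import status
def state():
    s=status.get_state(); M=R.from_euler('xyz',s['tool_rot']).as_matrix()
    print('t',s['t'],'pos',s['eef_pos'].round(4),'rpy',np.degrees(s['tool_rot']).round(2),'F',s['ft_force'].round(2),'T',s['torque'].round(3),'open',round(s['opening'],4),'ff',s['finger_force'],'q',s['joints'].round(2))
    return s,M
if __name__=='__main__':
    s,M=state()
    B=np.array([.5534,-.037,.181]); print('delta',(M.T@(B-s['eef_pos'])).round(4))
    a=eyes.snapshot('scene'); b=eyes.snapshot('top')
    a=cv2.resize(a[90:300,120:400],None,fx=2,fy=2); 
    b=cv2.resize(b[120:330,80:400],None,fx=1.2,fy=2)[:, :]
    n=sys.argv[1]; cv2.imwrite(f'pics/{n}.png',cv2.resize(np.hstack([a,b[:420]]),(800,360))[:,:,::-1])
E
python3 look.py a1
```

```text
t 2.5 pos [ 0.5515 -0.0363  0.2528] rpy [ 179.91   -0.22 -171.72] F [0.52 0.68 0.11] T [ 0.003  0.041 -0.012] open 0.0853 ff 0.0 q [-0.2   0.56  1.64  0.    0.95 -1.92]
delta [-0.0021 -0.0011  0.0717]
```

View pics/a1.png

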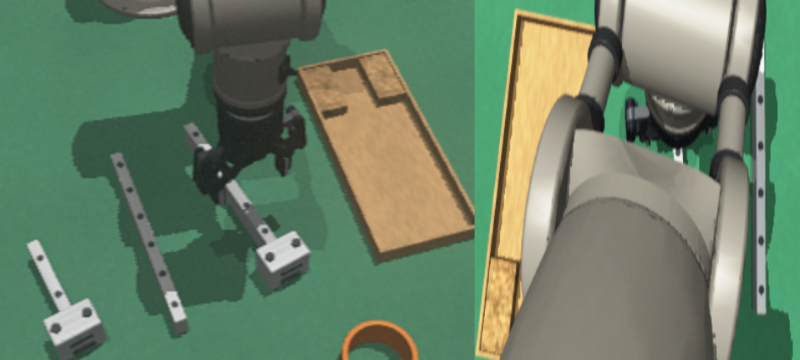

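The left view shows the fingers straddling the bar, clear of the neighbouring objects. Next I descend and close.

Call:
step_arm(
  increments=[
    [1,-0.002,-0.001,0.015,0,0,0],
    [1,0,0,0.02,0,0,0],
    [1,0,0,0.02,0,0,0],
    [1,0,0,0.01,0,0,0],
    [1,0,0,0.006,0,0,0],
    [1,0,0,0,0,0,0],
    [1,0,0,0,0,0,0],
    [1,0,0,0,0,0,0],
  ],
)

```text
t: 3.4
eef_pos: [0.5546, -0.0372, 0.1846]
tool_rot: [-3.141, 0.002, -2.998]
ft_force: [0.4, 0.1, 0.7]
opening: 0.0853
finger_force: 0.0
```

Call:
step_arm(
  increments=[
    [0,0,0,0,0,0,0],
    [0,0,0,0,0,0,0],
    [0,0,0,0,0,0,0],
    [0,0,0,0,0,0,0],
    [0,0,0,0,0,0,0],
    [0,0,0,0,0,0,0],
    [0,0,0,0,0,0,0],
    [0,0,0,0,0,0,0],
  ],
  force=50,
)

```text
t: 4.2
eef_pos: [0.5543, -0.037, 0.1839]
tool_rot: [3.141, 0.0, -2.998]
ft_force: [-0.7, 2.1, 3.8]
opening: 0.0158
finger_force: 50.7
```

```bash
python3 -c "
from look import *
state()"
```

```text
t 4.2 pos [ 0.5543 -0.037   0.1839] rpy [ 1.7999e+02  2.0000e-02 -1.7176e+02] F [-0.71  2.07  3.78] T [ 0.306  0.136 -0.002] open 0.0158 ff 50.721872448921204 q [-0.2   0.66  1.68  0.    0.8  -1.92]
```

Call:
step_arm(
  increments=[
    [0,0,0,-0.004,0,0,0],
    [0,0,0,-0.008,0,0,0],
    [0,0,0,-0.008,0,0,0],
    [0,0,0,-0.006,0,0,0],
    [0,0,0,-0.004,0,0,0],
    [0,0,0,0,0,0,0],
    [0,0,0,0,0,0,0],
    [0,0,0,0,0,0,0],
  ],
)

```text
t: 5.0
eef_pos: [0.5541, -0.0371, 0.2134]
tool_rot: [3.141, -0.001, -2.998]
ft_force: [0.3, -0.6, -6.5]
opening: 0.0154
finger_force: 49.4
```

```bash
python3 - <<'E'
from look import *
s,M=state(); print('tool F',(M.T@s['ft_force']).round(2),'tool T',(M.T@s['torque']).round(3))
im=eyes.snapshot('scene'); cv2.imwrite('pics/l1.png',cv2.resize(im[140:290,180:340],None,fx=4,fy=4)[:,:,::-1])
E
```

```text
t 5.0 pos [ 0.5541 -0.0371  0.2134] rpy [ 1.7998e+02 -3.0000e-02 -1.7176e+02] F [ 0.32 -0.6  -6.54] T [-0.02   0.011 -0.057] open 0.0154 ff 49.37718093395233 q [-0.2   0.62  1.66  0.    0.86 -1.92]
tool F [-0.24 -0.64  6.54] tool T [0.019 0.013 0.057]
```

View pics/l1.png

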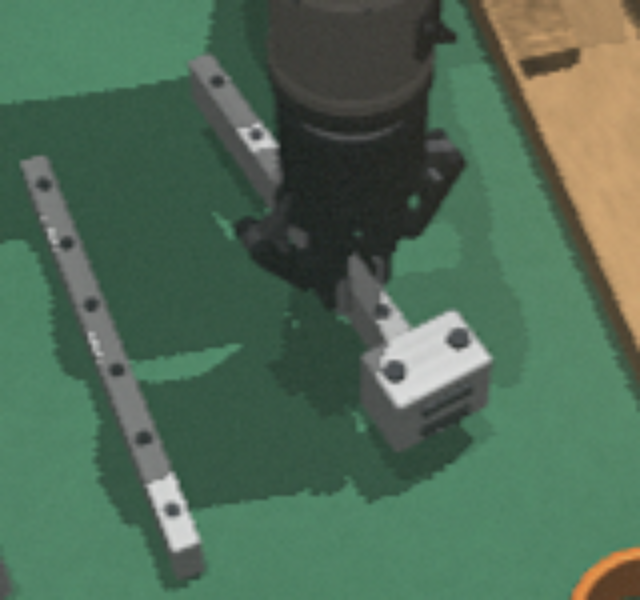

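The bar is lifted. The block's top corners are at scene pixels (270.5,229.3), (293,218), (303,229) and (280.5,241.8), and the free end's top edge is at (227.5,158) to (233.3,154). I'll fit the tilt from these.

```bash
cat > fit.py <<'E'
from look import *
from scipy.optimize import least_squares
def fit(obs,s,pts):
    # arm frame at balance point on centre line 18mm up; returns centre, yaw, pitch(+ = block down)
    def f(p): return (proj('scene',R.from_euler('zy',[p[3],p[4]]).apply(pts)+p[:3])-obs).ravel()
    r=least_squares(f,[*(s['eef_pos'][:2]),s['eef_pos'][2]-.155,.145,0])
    C=np.linalg.inv(r.jac.T@r.jac); print('pos',r.x[:3].round(4),'yaw,pitch',np.degrees(r.x[3:]).round(2),'+-',np.degrees(C[4,4]**.5).round(2),'/px; res',r.fun.round(1))
    return r.x
PTS=np.array([[.057,-.03,.032],[.057,.03,.032],[.097,.03,.032],[.097,-.03,.032],[-.183,-.008,.018],[-.183,.008,.018]])
E
python3 - <<'E'
from fit import *
s,M=state()
fit(np.array([(270.5,229.3),(293,218),(303,229),(280.5,241.8),(227.5,158),(233.3,154)]),s,PTS)
im=cv2.imread('pics/scene0.png');cv2.imwrite('pics/s0c.png',cv2.resize(im[140:290,180:340],None,fx=4,fy=4))
E
```

```text
t 5.05 pos [ 0.5541 -0.0371  0.2134] rpy [ 1.7998e+02 -3.0000e-02 -1.7176e+02] F [ 0.   -0.2  -5.79] T [-0.027  0.028 -0.023] open 0.015 ff 49.378493428230286 q [-0.2   0.62  1.66  0.    0.86 -1.92]
pos [ 0.5226 -0.0223 -0.005 ] yaw,pitch [9.66 2.82] +- 2.48 /px; res [ 0.3 -0.5 -0.  -1.  -0.2  0.9 -0.   0.4  0.1 -0.6 -0.2  0.8]
```

View pics/s0c.png

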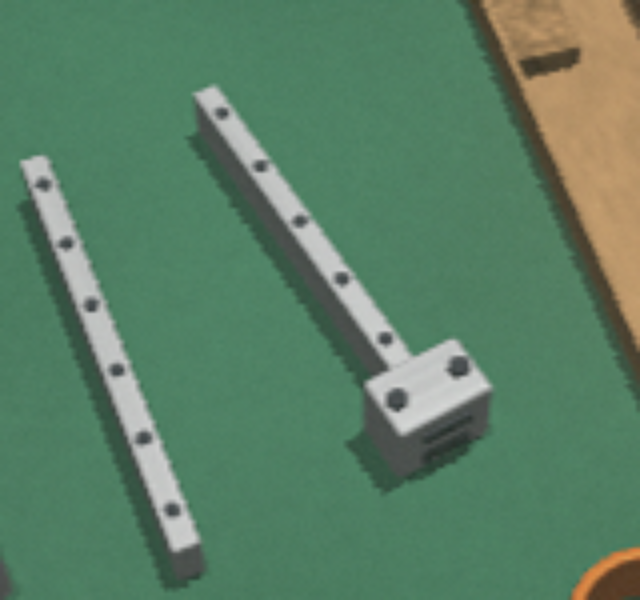

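Before and after the lift (4x crop), the free end moved up about 30 px and the block about 28 px. I'll turn that into rises.

```bash
python3 - <<'E'
from h import *
c,s=np.cos(.145),np.sin(.145)
for n,P in(('free',[.3735,-.0633,.036]),('block',[.6276,-.0255,.05])):
    P=np.array(P); q=proj('scene',[P,P+[0,0,.03]]); print(n,((q[1]-q[0])*4).round(1))
# image alignment
import cv2
a=cv2.imread('pics/s0c.png',0).astype(np.float32); b=cv2.imread('pics/l1.png',0).astype(np.float32)
for n,(x0,y0,x1,y1) in {'free':(190,82,235,150),'block':(360,335,495,450)}.items():
    r=cv2.matchTemplate(b,a[y0:y1,x0:x1],cv2.TM_CCOEFF_NORMED)[max(0,y0-60):y0+20,x0-20:x0+20]
    j,i=np.unravel_index(r.argmax(),r.shape); print(n,i-20,j-min(60,y0),r.max())
E
```

```text
free [ -3.6 -32.9]
block [  1.7 -29.9]
free -5 -31 0.8867587
block -1 -27 0.9567521
```

Level within about 0.5° (rises of 28 mm and 27 mm), and the moment is near zero, so the grip point is good. I'll lift to about 110 mm and hold.

Call:
step_arm(
  increments=[
    [0,0,0,-0.005,0,0,0],
    [0,0,0,-0.012,0,0,0],
    [0,0,0,-0.018,0,0,0],
    [0,0,0,-0.018,0,0,0],
    [0,0,0,-0.016,0,0,0],
    [0,0,0,-0.01,0,0,0],
    [0,0,0,-0.005,0,0,0],
    [0,0,0,0,0,0,0],
  ],
  force=70,
)

```text
t: 5.85
eef_pos: [0.5543, -0.0371, 0.2984]
tool_rot: [-3.141, 0.001, -2.998]
ft_force: [0.1, 0.2, -5.1]
opening: 0.0146
finger_force: 74.1
```

Call:
step_arm(
  increments=[
    [0,0,0,0,0,0,0],
    [0,0,0,0,0,0,0],
    [0,0,0,0,0,0,0],
    [0,0,0,0,0,0,0],
    [0,0,0,0,0,0,0],
    [0,0,0,0,0,0,0],
    [0,0,0,0,0,0,0],
    [0,0,0,0,0,0,0],
  ],
)

```text
t: 6.65
eef_pos: [0.5542, -0.0371, 0.2977]
tool_rot: [3.142, 0.0, -2.998]
ft_force: [-0.3, 0.3, -5.0]
opening: 0.0146
finger_force: 74.1
```

Call:
step_arm(
  increments=[
    [0,0,0,0,0,0,0],
    [0,0,0,0,0,0,0],
    [0,0,0,0,0,0,0],
    [0,0,0,0,0,0,0],
    [0,0,0,0,0,0,0],
    [0,0,0,0,0,0,0],
    [0,0,0,0,0,0,0],
    [0,0,0,0,0,0,0],
  ],
)

```text
t: 7.45
eef_pos: [0.5542, -0.0371, 0.2977]
tool_rot: [3.142, 0.0, -2.998]
ft_force: [0.1, -0.4, -6.2]
opening: 0.0146
finger_force: 74.1
```

```bash
python3 - <<'E'
from look import *
s,M=state(); print('tool F',(M.T@s['ft_force']).round(2),'tool T',(M.T@s['torque']).round(3))
im=eyes.snapshot('scene'); cv2.imwrite('pics/l2.png',cv2.resize(im[90:240,180:340],None,fx=4,fy=4)[:,:,::-1])
# predicted level: initial features raised by z rise
dz=s['eef_pos'][2]-.1839
pts=np.array([[.3735,-.0633,.036],[.6276,-.0255,.05]])
q0=proj('scene',pts); q1=proj('scene',pts+[0,0,dz]); print((4*(q1-q0)+[0,200]).round(1))
a=cv2.imread('pics/s0c.png',0); b=cv2.imread('pics/l2.png',0)
for n,(x0,y0,x1,y1) in {'free':(190,82,235,150),'block':(360,335,495,450)}.items():
    r=cv2.matchTemplate(b,a[y0:y1,x0:x1],cv2.TM_CCOEFF_NORMED); yy,xx=max(0,y0+50),x0-40
    r=r[yy:yy+100,xx:xx+80]if n=='free' else r[y0+30:y0+150,xx:xx+80]
    j,i=np.unravel_index(r.argmax(),r.shape); print(n,i-40,j+(50 if n=='free' else 30),r.max())
# move to tray
t=np.array([.5525,.1849,s['eef_pos'][2]]); print('delta',(M.T@(t-s['eef_pos'])).round(4))
E
```

```text
t 7.45 pos [ 0.5542 -0.0371  0.2977] rpy [ 180.      0.   -171.76] F [ 0.12 -0.44 -6.23] T [ 0.047  0.003 -0.001] open 0.0146 ff 74.05035853385925 q [-0.2   0.5   1.59  0.    1.05 -1.92]
tool F [-0.05 -0.45  6.23] tool T [-0.047 -0.004  0.001]
[[-14.7  66.6]
 [  7.1  77.6]]
free 6 97 0.76725596
block 4 81 0.90579206
delta [-0.0301  0.22    0.    ]
```

View pics/l2.png

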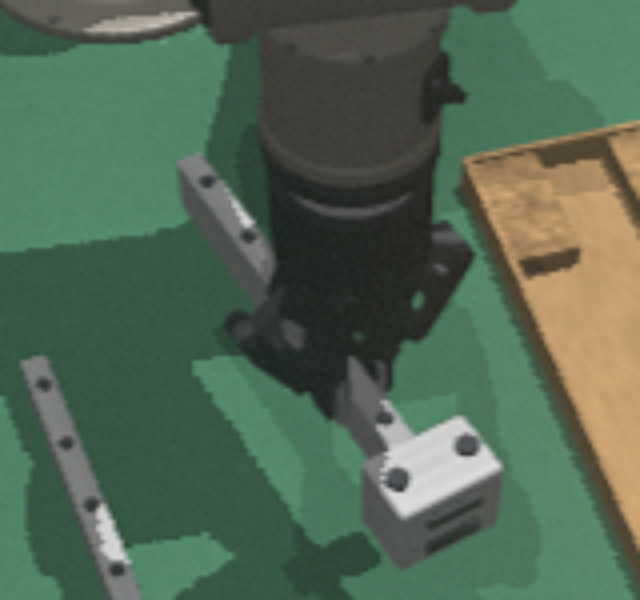

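The free end moved (-15,+70) against a level prediction of (-15,+67), and the block (10,78) against (7,78). The tilt is under 1° after 1.6 s of holding, so I'll carry it to the tray.

Call:
step_arm(
  increments=[
    [0,-0.001,0.006,0,0,0,0],
    [0,-0.002,0.012,0,0,0,0],
    [0,-0.002,0.016,0,0,0,0],
    [0,-0.002,0.018,0,0,0,0],
    [0,-0.002,0.018,0,0,0,0],
    [0,-0.002,0.018,0,0,0,0],
    [0,-0.002,0.018,0,0,0,0],
    [0,-0.002,0.018,0,0,0,0],
  ],
)

```text
t: 8.3
eef_pos: [0.5509, 0.09, 0.2977]
tool_rot: [3.141, -0.0, -2.997]
ft_force: [0.5, 0.3, -5.8]
opening: 0.0145
finger_force: 74.1
```

Call:
step_arm(
  increments=[
    [0,-0.003,0.018,0,0,0,0],
    [0,-0.003,0.018,0,0,0,0],
    [0,-0.002,0.018,0,0,0,0],
    [0,-0.002,0.016,0,0,0,0],
    [0,-0.002,0.012,0,0,0,0],
    [0,-0.002,0.009,0,0,0,0],
    [0,-0.001,0.005,0,0,0,0],
    [0,0,0,0,0,0,0],
  ],
)

```text
t: 9.1
eef_pos: [0.5524, 0.1854, 0.2977]
tool_rot: [3.142, 0.0, -2.997]
ft_force: [-0.6, -0.4, -5.1]
opening: 0.0149
finger_force: 74.1
```

Call:
step_arm(
  increments=[
    [0,0,0,0.002,0,0,1],
    [0,0,0,0.006,0,0,2],
    [0,0,0,0.01,0,0,2.5],
    [0,0,0,0.01,0,0,3],
    [0,0,0,0.01,0,0,3],
    [0,0,0,0.005,0,0,2],
    [0,0,0,0.002,0,0,1],
    [0,0,0,0,0,0,0],
  ],
)

```text
t: 9.9
eef_pos: [0.5525, 0.1843, 0.2525]
tool_rot: [-3.141, -0.0, 3.031]
ft_force: [0.1, 0.1, -5.6]
opening: 0.0145
finger_force: 74.1
```

```bash
python3 - <<'E'
from look import *
s,M=state(); 
t=np.array([.5525,.1849,.1839+.005]); print('delta',(M.T@(t-s['eef_pos'])).round(4))
a=eyes.snapshot('scene');b=eyes.snapshot('top')
cv2.imwrite('pics/p1.png',np.hstack([cv2.resize(a[80:280,200:440],None,fx=2,fy=2),cv2.resize(b[110:350,70:262],None,fx=5/3,fy=5/3)])[:,:,::-1])
E
```

```text
t 9.9 pos [0.5525 0.1843 0.2525] rpy [-1.7999e+02 -2.0000e-02  1.7368e+02] F [ 0.1   0.11 -5.57] T [ 0.023  0.002 -0.029] open 0.0145 ff 74.07743453979492 q [ 0.19  0.6   1.55 -0.    0.99 -1.27]
delta [0.     0.0006 0.0636]
```

View pics/p1.png

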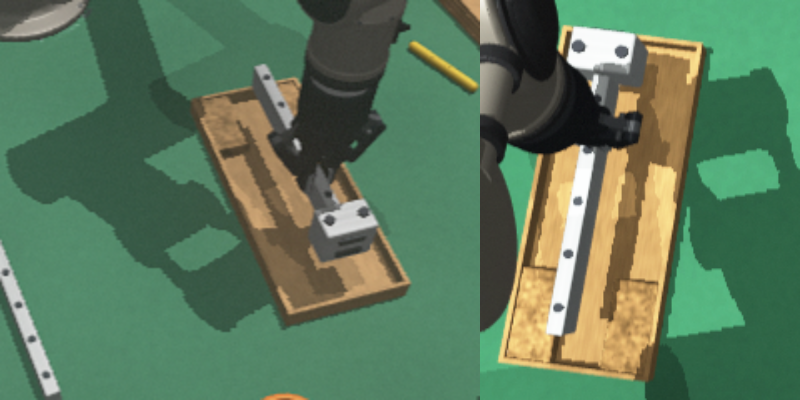

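The bar is level above the tray. In the top view its free end is at about pixel (115.6,309) and the block's top at about (150,138). I'll check those in the tray frame at their raised height.

```bash
python3 - <<'E'
from h import *
c=np.array([.5028,.1904]);a=np.radians(-6.3);u=np.array([np.cos(a),np.sin(a)]);v=np.array([-u[1],u[0]])
for p,z in(((115.8,310),.1046),((70+122*.6,110+45*.6),.1186)):
    d=ray('top',p,z)[:2]-c; print('tray x,y',d@u,d@v)
for x in(-.17,-.08):
  for y in(-.025,.025): print(proj('top',[np.r_[c+x*u+y*v,.023]]).round(1), end=' ')
E
```

```text
tray x,y -0.13126681217113254 -0.004215894854172776
tray x,y 0.1314947873180233 -0.0021217211138953094
[[142.1 331.6]] [[112.2 327.5]] [[151.6 276.9]] [[122.3 273. ]]
```

Call:
step_arm(
  increments=[
    [0,0,0.003,0.004,0,0,0],
    [0,0,0,0.01,0,0,0],
    [0,0,0,0.012,0,0,0],
    [0,0,0,0.012,0,0,0],
    [0,0,0,0.01,0,0,0],
    [0,0,0,0.007,0,0,0],
    [0,0,0,0.004,0,0,0],
    [0,0,0,0,0,0,0],
  ],
)

```text
t: 10.8
eef_pos: [0.5526, 0.1879, 0.1931]
tool_rot: [-3.141, -0.001, 3.032]
ft_force: [-0.0, 0.4, -6.0]
opening: 0.0147
finger_force: 74.1
```

Call:
step_arm(
  increments=[
    [0,0,0,0.001,0,0,0],
    [0,0,0,0.001,0,0,0],
    [0,0,0,0.001,0,0,0],
    [0,0,0,0,0,0,0],
    [0,0,0,0,0,0,0],
    [0,0,0,0,0,0,0],
    [0,0,0,0,0,0,0],
    [0,0,0,0,0,0,0],
  ],
)

```text
t: 11.6
eef_pos: [0.5527, 0.1879, 0.1907]
tool_rot: [3.142, 0.0, 3.032]
ft_force: [-0.5, -0.5, -5.5]
opening: 0.0147
finger_force: 74.1
```

Call:
step_arm(
  increments=[
    [0,0,0,0.0005,0,0,0],
    [0,0,0,0.0005,0,0,0],
    [0,0,0,0.0005,0,0,0],
    [0,0,0,0,0,0,0],
    [0,0,0,0,0,0,0],
    [0,0,0,0,0,0,0],
    [0,0,0,0,0,0,0],
    [0,0,0,0,0,0,0],
  ],
)

```text
t: 12.4
eef_pos: [0.5527, 0.1879, 0.1893]
tool_rot: [3.141, 0.0, 3.032]
ft_force: [0.2, 0.4, -5.7]
opening: 0.015
finger_force: 74.1
```

Call:
step_arm(
  increments=[
    [0,0,0,0.0005,0,0,0],
    [0,0,0,0.0005,0,0,0],
    [0,0,0,0.0005,0,0,0],
    [0,0,0,0,0,0,0],
    [0,0,0,0,0,0,0],
    [0,0,0,0,0,0,0],
    [0,0,0,0,0,0,0],
    [0,0,0,0,0,0,0],
  ],
)

```text
t: 13.2
eef_pos: [0.5527, 0.1879, 0.189]
tool_rot: [3.141, 0.001, 3.032]
ft_force: [-3.9, -1.2, 6.1]
opening: 0.0145
finger_force: 76.0
```

It is down: 12 N of support, and the height matches the expected landing. Now I release, opening only partway to stay clear of the tray walls.

Call:
step_arm(
  increments=[
    [0.25,0,0,0,0,0,0],
    [0.35,0,0,0,0,0,0],
    [0.45,0,0,0,0,0,0],
    [0.5,0,0,0,0,0,0],
    [0.5,0,0,0,0,0,0],
    [0.5,0,0,0,0,0,0],
    [0.5,0,0,-0.005,0,0,0],
    [0.5,0,0,-0.01,0,0,0],
  ],
)

```text
t: 14.0
eef_pos: [0.5525, 0.1879, 0.2026]
tool_rot: [-3.141, -0.001, 3.032]
ft_force: [-0.6, -0.2, 0.9]
opening: 0.0427
finger_force: 0.0
```

Call:
step_arm(
  increments=[
    [0.5,0,0,-0.015,0,0,0],
    [0.5,0,0,-0.02,0,0,0],
    [0.5,0,0,-0.03,0,0,0],
    [0.5,0,0,-0.03,0,0,0],
    [0.5,0,0,-0.03,0,0,0],
    [0.5,0,0,-0.03,0,0,0],
    [0.5,0,0,-0.02,0,0,0],
    [0.5,0,0,-0.01,0,0,0],
  ],
)

```text
t: 14.8
eef_pos: [0.5527, 0.1879, 0.3909]
tool_rot: [3.14, 0.004, 3.032]
ft_force: [-0.7, 1.1, 0.1]
opening: 0.0427
finger_force: 0.0
```

Call:
step_arm(
  increments=[
    [0.5,0.02,0,0,0,0,0],
    [0.5,0.03,0,0,0,0,0],
    [0.5,0.03,0,0,0,0,0],
    [0.5,0.03,0,0,0,0,0],
    [0.5,0.03,0,0,0,0,0],
    [0.5,0.02,0,0,0,0,0],
    [0.5,0,0,0,0,0,0],
    [0.5,0,0,0,0,0,0],
  ],
)

```text
t: 15.6
eef_pos: [0.3938, 0.2054, 0.388]
tool_rot: [3.141, 0.001, 3.033]
ft_force: [0.8, 0.8, -0.5]
opening: 0.0427
finger_force: 0.0
```

```bash
python3 - <<'E'
from look import *
s,M=state(); 
a=eyes.snapshot('scene');b=eyes.snapshot('top')
cv2.imwrite('pics/e1.png',np.hstack([cv2.resize(a[80:280,200:440],None,fx=2,fy=2),cv2.resize(b[110:350,70:262],None,fx=5/3,fy=5/3)])[:,:,::-1])
E
```

```text
t 15.6 pos [0.3938 0.2054 0.388 ] rpy [1.7998e+02 5.0000e-02 1.7377e+02] F [ 0.85  0.76 -0.5 ] T [-0.041 -0.016 -0.003] open 0.0427 ff 0.0 q [ 0.31  0.21  1.76 -0.    1.17 -1.15]
```

View pics/e1.png

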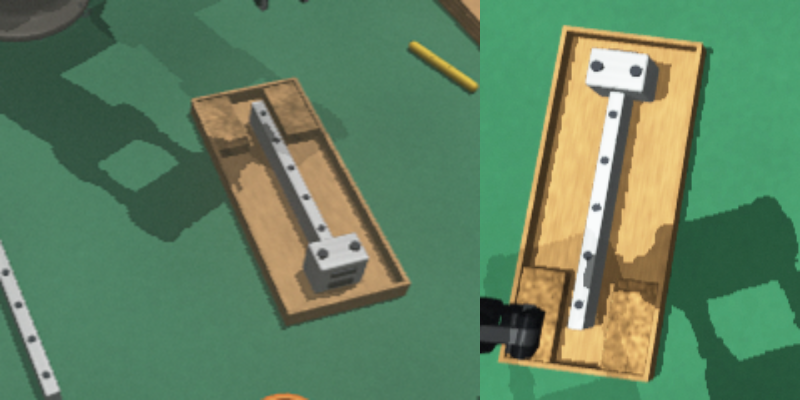

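The arm lies flat with its bar between the fillers and its block at the open end. I'll check one number, then hand in.

```bash
python3 - <<'E'
from h import *
from workcell import job_done
c=np.array([.5028,.1904]);a=np.radians(-6.3);u=np.array([np.cos(a),np.sin(a)]);v=np.array([-u[1],u[0]])
ok=True
for p,z in(((70+96.5*.6,110+328*.6),.041),((70+139*.6,110+68*.6),.055)):
    d=ray('top',p,z)[:2]-c; print('tray x,y',(d@u).round(4),(d@v).round(4)); ok&=abs(d@v)<.012
if ok: print(job_done())
E
```

```text
tray x,y -0.1316 -0.0004
tray x,y 0.1283 -0.0004
the job is handed in; nothing more can be done
None
```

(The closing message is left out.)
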